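# Push a bench drive's gear lever into third

## Task

Change the bench drive into third gear: its lever stands in the left-hand slot line of the H-shaped gate. Push it into line with the cross channel, push it across to the right-hand end, then push it forward, away from you, until it is fully home in the far right slot, and leave it there. Only push the handle with the fingertips, never pinch it between the fingers, and leave the vial, stopper, beaker and marker standing and lying where they are.

Things in the scene. Friction and masses are not known exactly. Their poses are not given: they have to be found in the camera images.
- drive: grey bench drive, fixed; housing 150 (x) by 130 (y) mm, 74 mm high, with a round motor 66 mm across out to 131 mm at its +x end. On top an aluminium gate plate 96 mm square, 85 to 90 mm above the worktop. Origin at the centre of its underside; +x is forward (away from the operator), +y left, z up
- gate_centre (a point): centre of the H on the plate's upper face, 90 mm up, axes as the drive's. The H: slot lines along x, 15 mm wide, 55 mm long, at y = +20 mm (left) and -20 mm (right), joined by a cross channel 15 mm wide at x = 0, mouths rounded. Slots: first left forward, second left back, third right forward, fourth right back. The plate stops the rod elsewhere
- handle_mid (a point): middle of the lever's grey handle with black pads, 107.5 mm along the lever from its pivot, which is 30 mm above the drive's origin. Handle 55 mm tall plus a 4 mm dome, 34 mm across over its four pads; below it a 10 mm rod. z along the lever; x, y as the drive's when upright. Stiff: stays where it is left, needs about 2 to 4 N at the handle to move
- lever_side (a joint): lean of the lever to the side, rad: 0 upright, positive leans right (the drive's -y). About -0.335 in the left slot line, +0.335 in the right one, up to 0.355 pressed against the right end of the cross channel; about 0.02 of play in a slot. Turns about the drive's x axis through the pivot
- lever_shift (a joint): lean of the lever along the slots, rad: 0 in the cross channel (about 0.03 of play), positive leans forward (the drive's +x); about +0.335 to +0.35 when fully home in a forward slot, the same negative in a back slot. Turns about the lever's own y axis, through the pivot
- pad_near: rubber pad, 24 mm wide, 51 mm tall and 6 mm thick, on the near (operator's) side of the lever's handle; origin at the pad's centre, its outer face 3 mm further out along the lever's -x; moves and leans with the lever
- pad_far: rubber pad, 24 mm wide, 51 mm tall and 6 mm thick, on the far side of the lever's handle; origin at the pad's centre, its outer face 3 mm further out along the lever's +x; moves and leans with the lever
- pad_left: rubber pad, 24 mm wide, 51 mm tall and 6 mm thick, on the left side of the lever's handle; origin at the pad's centre, its outer face 3 mm further out along the lever's +y; moves and leans with the lever
- pad_right: rubber pad, 24 mm wide, 51 mm tall and 6 mm thick, on the right side of the lever's handle; origin at the pad's centre, its outer face 3 mm further out along the lever's -y; moves and leans with the lever
- vial: small screw-cap glass vial, 25 mm across and 59 mm tall, standing loose on the worktop left of the drive; origin at the centre of its underside, z up
- stopper: loose rubber stopper, a cone 35 mm across and 30 mm tall, between the drive and the robot; origin at the centre of its underside
- beaker: small glass beaker, 44 mm across and 56 mm tall, standing loose to the right of the drive; origin at the centre of its underside
- marker: felt marker, 136 mm long, 17 mm wide and 20 mm high, lying loose to the left of and nearer the robot than the drive; origin at the centre of its underside, its length along its y

How it is judged:
By the outcome, as a careful person would: the job done as asked, in the order asked, and still so for the second after the job is handed in, with the robot touching nothing.
It also fails if it takes over 64 s, if anything falls off the work surface, if the arm or the gripper's body presses on something with over 40 N, if the wrist force passes 120 N, or if a joint passes its speed limit or range.

## Robot

A 6-joint arm with a two-finger parallel gripper is mounted at the origin on a cart in front of the work surface, level with it; the furniture and walls round the work are solid. World frame = base frame: x ahead of the robot, y to its left, z up, the work surface at z = 0. Lengths are in mm, angles in degrees, forces in N, time in s.
With the tool pointing down it reaches from about 350 to 850 mm from the base axis. Payload 8.1 kg.
Tool frame: the origin (TCP) lies midway between the tips of the shut fingers; the grasp point (between the pads) lies 19 mm behind it; z points along the fingers, y is the line along which they close (so a half turn about z gives the same grasp; the last joint's range is limited). The gripper opens to 85 mm and grips with 20 to 120 N. Pads are 22 mm wide; open, the fingers measure 114 mm over their backs; the gripper's body (76 mm by 85 mm) begins 54 mm behind the grasp point. The pads swing forward as they close: fully open they stand 13 mm farther back than shut.
Start: joints at [65.122, 7.471, 85.268, -0, 87.261, -4.893], TCP at [205.041, 563.883, 231.292] pointing down, gripper open.
Joint ranges: [-169.43, 169.43], [-51.17, 129.36], [1.28, 143.12], [-76.62, 256.62], [0, 156.53], [-152.29, 152.29]. Speed limits (degrees/s): [136.94, 136.94, 159.86, 180, 180, 180].

## Interface

Orientations are given as [roll, pitch, yaw] about the fixed x, y, z axes, in that order (R = Rz(yaw) Ry(pitch) Rx(roll)).
In Python, from bench import r gives the robot as it stands.
- The arm moves only by the shell command python3 steer.py [FORCE], which reads ROWS from standard input. ROWS is one flat JSON list of numbers that holds 1 to 8 rows one after another, with no inner brackets; each row has 7 numbers: a rotation vector rx, ry, rz in normalised numbers (1 is 360 degrees), then dx, dy, dz in fractions of the full range, 1 being 800 mm, then the finger opening in mm; each row is the pose to reach, as a shift and turn from the pose commanded when the command began, along the tool's axes at that moment; what a row does not reach only later rows make up. A row lasts 1/8 s, in which the tool goes at most 62.5 mm and 10.7 degrees, less where a joint would pass 70% of its speed; a pose out of reach is approached as far as the arm can. The fingers move at their own pace and stop on an object; FORCE is the grip in N (left out, the last holds). Time passes only in rows, so rows that do not move let the fingers close. It prints the time, the measured TCP pose, the force, the opening and the grip force at its end. Input that does not fit is refused with a message, and nothing moves.
- r.sense(): the state, without advancing time (a new reading comes with each control period).
- r.snapshot(name): name is "scene" or "top" or "wrist"; returns a dict with "pixels" (400x640x3 uint8, blue, green, red), "fx", "fy", "cx", "cy" (pixels), "pose" (4x4, takes a point from camera to world coordinates). Camera axes: x right, y up, looking along -z (the intrinsics and any distortion apply to the point x, -y, -z); pixel columns grow to the right and rows downward; lengths in mm; the calibration is good to about 2 mm. A picture is of the moment at which its call begins. There is no depth.
- r.hand_in(): hands the job in; it is judged then, once.
The state is a dict: "time": time; "joint_pos": joint angles; "qd": joint speeds; "joint_efforts": joint torques, N m; "tool_pos": TCP position; "tcp_rot": TCP orientation; "ft_force": force on the tool from outside, world axes, zero at the start; "wrist_torque": the same for the moment, N m; "finger_gap": finger opening in mm; "grip_force": force on a finger pad.
Only numpy, scipy, OpenCV 4.12 (cv2) and the standard library are available. Lean on these libraries where they do the work, as an engineer would, in place of code of your own. Each camera call takes 0.05 s, during which the arm holds its last target. There are 200 camera calls.

## Working session

There is one attempt and no reset: what is moved stays moved. The work goes in short steps, Python scripts to look and compute and a shell command to move; the robot and the scene stay as the last step left them, time stands still between calls to the robot, and variables do not carry over. Pictures are saved under pics/ and viewed, at most 10 in all, crops included, and the job is handed in when it is done.

```bash
ls; mkdir -p pics
python3 - <<'E'
from bench import r
import cv2,numpy as np
s=r.sense();print({k:np.round(v,2).tolist() for k,v in s.items()})
for n in("scene","top"):
    d=r.snapshot(n);cv2.imwrite(f"pics/{n}0.png",d["pixels"]);print(n,d["fx"],d["fy"],d["cx"],d["cy"],[k for k in d],np.round(d["pose"],3).tolist())
E
```

```text
bench.py
pics
steer.py
{'time': 0.0, 'joint_pos': [65.12, 7.51, 85.33, -0.0, 87.26, -4.89], 'qd': [0.01, -0.05, -0.0, 0.04, 0.03, 0.04], 'joint_efforts': [0.0, -56.94, -50.05, 0.0, 0.02, 0.0], 'tool_pos': [204.83, 563.36, 230.23], 'tcp_rot': [-179.89, -0.01, 160.01], 'ft_force': [0.38, -0.16, 0.08], 'wrist_torque': [-0.0, -0.0, 0.04], 'grip_force': 0.0, 'finger_gap': 84.85}
scene 420.8027194877237 420.8027194877237 327.4093044893916 196.974232509913 ['pixels', 'fx', 'fy', 'cx', 'cy', 'pose'] [[0.645, 0.556, -0.524, 68.316], [-0.765, 0.475, -0.436, -203.569], [0.007, 0.682, 0.732, 743.705], [0.0, 0.0, 0.0, 1.0]]
top 464.5405277800686 464.5405277800686 310.99852293340973 198.10955710322338 ['pixels', 'fx', 'fy', 'cx', 'cy', 'pose'] [[-0.007, 0.985, -0.174, 340.773], [-1.0, -0.011, -0.022, 159.07], [-0.024, 0.173, 0.985, 1026.933], [0.0, 0.0, 0.0, 1.0]]
```

View pics/scene0.png

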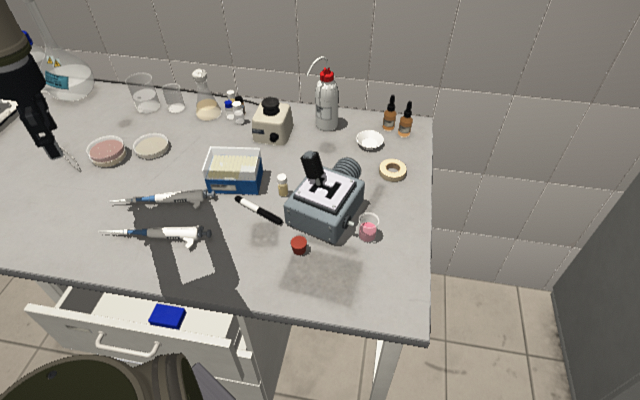

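View pics/top0.png

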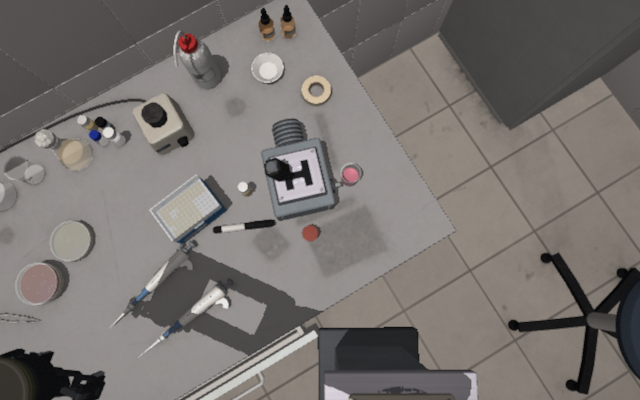

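The scene view shows the drive near (325,200) with its lever up at (313,165). In the top view the H is near (299,175), with the handle over its left line at (277,169). Next I'll enlarge that area and measure the plate.

```bash
cat > h.py <<'E'
import numpy as np,cv2
from bench import r
def ray(d,u,v):
    P=np.array(d["pose"]);q=np.array([(u-d["cx"])/d["fx"],-(v-d["cy"])/d["fy"],-1]);return P[:3,3],P[:3,:3]@q
def plane(d,u,v,z):
    o,q=ray(d,u,v);return o+q*(z-o[2])/q[2]
def proj(d,p):
    P=np.array(d["pose"]);c=P[:3,:3].T@(np.array(p)-P[:3,3]);return np.array([d["cx"]-d["fx"]*c[0]/c[2],d["cy"]+d["fy"]*c[1]/c[2]])
def tri(a,b):
    A=[];y=[]
    M=np.zeros((3,3));w=np.zeros(3)
    for o,q in(a,b):
        q=q/np.linalg.norm(q);N=np.eye(3)-np.outer(q,q);M+=N;w+=N@o
    return np.linalg.solve(M,w)
E
python3 - <<'E'
from h import *
d=r.snapshot("top");im=d["pixels"]
m=((im.min(2)>175)).astype(np.uint8)
m[:, :255]=0;m[:,340:]=0;m[:130]=0;m[225:]=0
c=max(cv2.findContours(m,0,2)[0],key=cv2.contourArea)
b=cv2.boxPoints(cv2.minAreaRect(c));print(b,cv2.contourArea(c))
for p in b:print(np.round(plane(d,*p,90),1))
ctr=plane(d,*b.mean(0),90);print(ctr)
c1=cv2.resize(im[110:240,230:390],None,fx=5,fy=4.6*1,interpolation=3)[:598]
s=r.snapshot("scene")["pixels"];c2=cv2.resize(s[130:260,260:400],None,fx=4.5,fy=4.5,interpolation=3)
cv2.imwrite("pics/c1.png",cv2.resize(im[130:230,245:375],None,fx=6,fy=6,interpolation=3)[:, :800]);cv2.imwrite("pics/c2.png",c2)
E
```

```text
[[269.67963 158.3414 ]
 [313.84192 148.03687]
 [323.86615 190.9979 ]
 [279.70386 201.30243]] 986.5
[591.1 266.   90. ]
[612.  173.8  90. ]
[520.5 153.9  90. ]
[500.  244.6  90. ]
[555.49024741 209.53113472  90.        ]
```

View pics/c1.png

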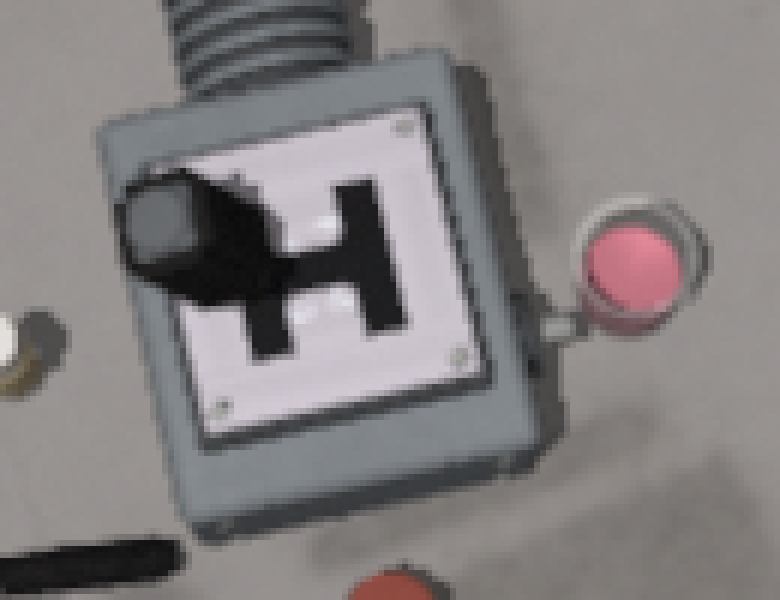

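View pics/c2.png

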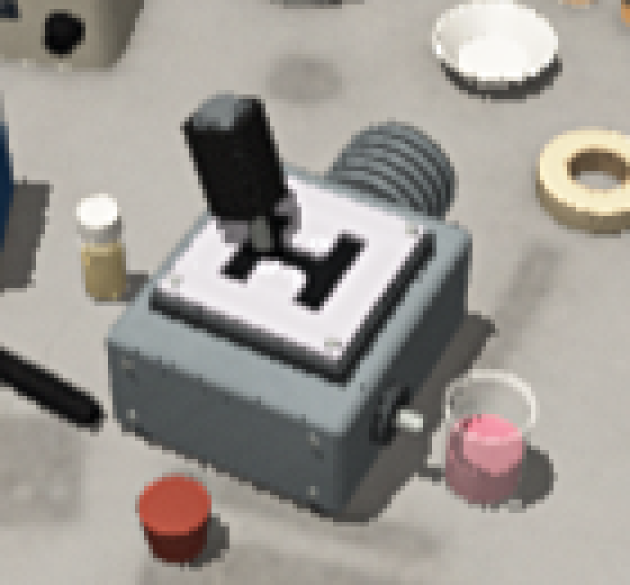

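The crops show the dome top at about (272.5,168) in the top view and (310,154.5) in the scene view. The plate measures about 94 mm, which fits the 96 mm given. I'll triangulate the lever's lean and the loose objects.

```bash
cat >> h.py <<'E'
G=np.array([555.5,209.5,0]);YAW=np.radians(12.8)
RD=np.array([[np.cos(YAW),-np.sin(YAW),0],[np.sin(YAW),np.cos(YAW),0],[0,0,1]])
PIV=G+[0,0,30]
def lever(side,shift,l,off=(0,0)):
    # world point at length l on lever; off = (x,y) in lever frame
    Rx=cv2.Rodrigues(np.array([side,0,0.]))[0];Ry=cv2.Rodrigues(np.array([0,shift,0.]))[0]
    return PIV+RD@Rx@Ry@np.array([off[0],off[1],l])
def angles(p):
    v=RD.T@(np.array(p)-PIV);v/=np.linalg.norm(v)
    return np.arctan2(-v[1],v[2]),np.arcsin(v[0])
E
python3 - <<'E'
from h import *
t=r.snapshot("top");s=r.snapshot("scene")
p=tri(ray(t,272.5,168),ray(s,310,154.5));print(p,np.linalg.norm(p-PIV),proj(t,p),proj(s,p),RD.T@(p-PIV),angles(p))
for sh in(-.335,0,.1,.2,.335):
    q=lever(-.335,sh,138);print(sh,q,proj(t,q),proj(s,q))
for n,u,v,z in(("vial",245,187,59),("stopper",310,232,30),("beaker",350,173.5,30),("mk0",215,230,20),("mk1",273,222,20)):
    print(n,plane(t,u,v,z),RD.T@(plane(t,u,v,z)-G))
E
```

```text
[554.61977657 251.28999261 159.69906373] 136.2682112927741 [273.10977513 167.28642296] [309.15087668 154.65212792] [  8.40016077  40.94649648 129.69906373] (np.float64(-0.3058010292512877), np.float64(0.061683425216243364))
-0.335 [501.76441461 241.23154426 153.08369495] [278.50566444 194.89203833] [295.53503647 172.38627967]
0 [545.44831244 253.74266803 160.32862273] [271.76430457 171.87850379] [305.32582227 156.13422861]
0.1 [558.93317288 256.57391517 159.67752247] [270.38738685 165.14144984] [308.64647455 152.54340715]
0.2 [572.38373018 258.93481532 157.73072727] [269.33804539 158.63672108] [312.06913125 149.59162011]
0.335 [590.24975067 261.33491938 153.08369495] [268.45785416 150.37823603] [316.77291733 146.64632546]
vial [537.01426536 321.76389183  59.        ] [  6.84554438 113.56954837  59.        ]
stopper [442.47868138 184.45911066  30.        ] [-115.76043729    0.62109627   30.        ]
beaker [570.43086663  95.77382757  30.        ] [ -10.63603768 -114.20791468   30.        ]
mk0 [449.80856454 392.43235981  20.        ] [-62.53654557 201.80215129  20.        ]
mk1 [466.16479934 265.48330344  20.        ] [-74.71214648  74.38416169  20.        ]
```

The lever stands at side ≈ -0.335 and shift ≈ +0.06, just forward of the channel. So I'll nudge it back from the far side first, with the fingers shut and the tool aligned to the drive's axes.

```bash
cat >> h.py <<'E'
from scipy.spatial.transform import Rotation as Ro
def go(x,y,z,yaw=192.8):
    "delta in tool axes from measured pose to drive coords x,y,z"
    s=r.sense();R=Ro.from_euler('xyz',s["tcp_rot"],degrees=True)
    d=R.inv().apply(G+RD@np.array([x,y,z])-s["tool_pos"])
    rv=(R.inv()*Ro.from_euler('xyz',[180,0,yaw],degrees=True)).as_rotvec(degrees=True)
    print("rot",rv.round(1),"d",d.round(1),"drive now",(RD.T@(np.array(s["tool_pos"])-G)).round(1),"F",(RD.T@s["ft_force"]).round(1))
E
python3 -c "
from h import *
go(55,38,228)"
```

```text
rot [ -0.   -0.  -32.8] d [-476.1 -151.4    3. ] drive now [-263.3  423.1  230.9] F [ 0.3 -0.7 -0. ]
```

The rows are not in the units I measure in: shifts go in shares of 800 mm and turns go in shares of 360 degrees. I convert before sending: -460 mm is -0.575, -405 mm is -0.5063, -32.8 degrees is -0.0911.

```bash
echo '[0,0,-0.0111,-0.0625,-0.02,0,0,0,0,-0.0222,-0.1313,-0.0413,0,0,0,0,-0.0361,-0.2063,-0.065,0,0,0,0,-0.0472,-0.2813,-0.0888,0,0,0,0,-0.0583,-0.3563,-0.1125,0,0,0,0,-0.0694,-0.4313,-0.1375,0,0,0,0,-0.0806,-0.5063,-0.1613,0,0,0,0,-0.0911,-0.575,-0.1825,0,0]' | python3 steer.py 20; python3 -c "
from h import *
go(55,38,140)"
```

```text
time: 1.3
tool_pos: [588.9, 267.9, 231.3]
tcp_rot: [180.0, 0.0, -167.1]
ft_force: [1.0, 1.1, -0.3]
finger_gap: 0.0
grip_force: 0.0
rot [0.  0.  0.1] d [ -9.4 -11.5  91.3] drive now [ 45.5  49.5 231.3] F [ 1.2  0.8 -0.3]
```

To row units: 91 mm is 0.1138, 60 mm is 0.075.

```bash
echo '[0,0,0,-0.0125,-0.0138,0,0,0,0,0,-0.0125,-0.0138,0.0375,0,0,0,0,-0.0125,-0.0138,0.075,0,0,0,0,-0.0125,-0.0138,0.1138,0,0,0,0,-0.0125,-0.0138,0.1138,0,0,0,0,-0.0125,-0.0138,0.1138,0]' | python3 steer.py
python3 - <<'E'
from h import *
go(45,38,140)
a=r.snapshot("top")["pixels"][110:240,225:395];b=r.snapshot("scene")["pixels"][110:240,260:400]
k=cv2.resize(np.hstack([a,b]),None,fx=2.58,fy=2.58,interpolation=3);cv2.imwrite("pics/d1.png",k)
E
```

```text
time: 2.05
tool_pos: [599.9, 261.6, 141.7]
tcp_rot: [180.0, 0.1, -167.2]
ft_force: [-0.4, 0.4, 0.1]
finger_gap: -0.2
grip_force: 0.0
rot [0.  0.1 0. ] d [ 9.8 -3.   1.7] drive now [ 54.8  41.  141.7] F [-0.3  0.5  0.1]
```

View pics/d1.png

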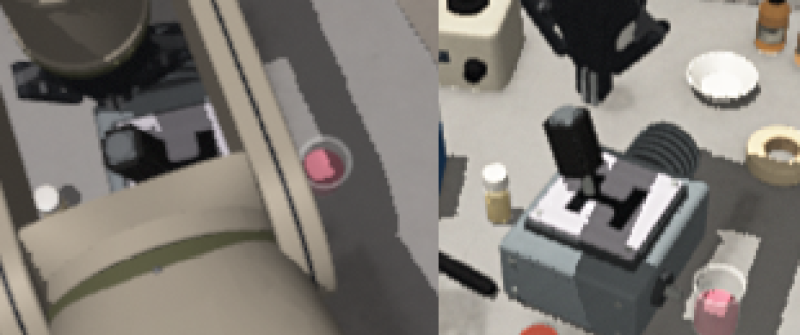

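The scene view is clear: the fingers stand beyond the handle, at (590,95) in the crop, with a gap to the lever at (575,145). I'll push back in small steps.

To row units: 16 mm is 0.02, 14 mm is 0.0175.

```bash
for x in 1; do echo '[0,0,0,0.0063,-0.0038,0,0,0,0,0,0.0125,-0.0038,0,0,0,0,0,0.0175,-0.0038,0,0,0,0,0,0.02,-0.0038,0,0,0,0,0,0.02,-0.0038,0,0]' | python3 steer.py; done; python3 -c "
from h import *
go(28,38,140)"; echo '[0,0,0,0.0025,0,0,0,0,0,0,0.005,0,0,0,0,0,0,0.0063,0,0,0,0,0,0,0.0063,0,0,0]' | python3 steer.py;  python3 -c "
from h import *
go(28,38,140)
b=r.snapshot('scene')['pixels'][120:230,265:375]
cv2.imwrite('pics/d2.png',cv2.resize(b,None,fx=5.4,fy=5.4,interpolation=3))"
```

```text
time: 2.78
tool_pos: [585.0, 254.6, 140.7]
tcp_rot: [180.0, 0.1, -167.2]
ft_force: [1.8, -0.6, 1.6]
finger_gap: -0.0
grip_force: 0.7
rot [0.  0.1 0. ] d [10.7  0.6  0.7] drive now [ 38.7  37.4 140.7] F [ 1.6 -1.   1.6]
time: 3.28
tool_pos: [579.7, 253.4, 140.3]
tcp_rot: [-180.0, -0.0, -167.2]
ft_force: [1.3, 1.1, 1.4]
finger_gap: 0.3
grip_force: 0.9
rot [-0. -0.  0.] d [5.3 0.6 0.3] drive now [ 33.3  37.4 140.3] F [1.6 0.8 1.4]
```

View pics/d2.png

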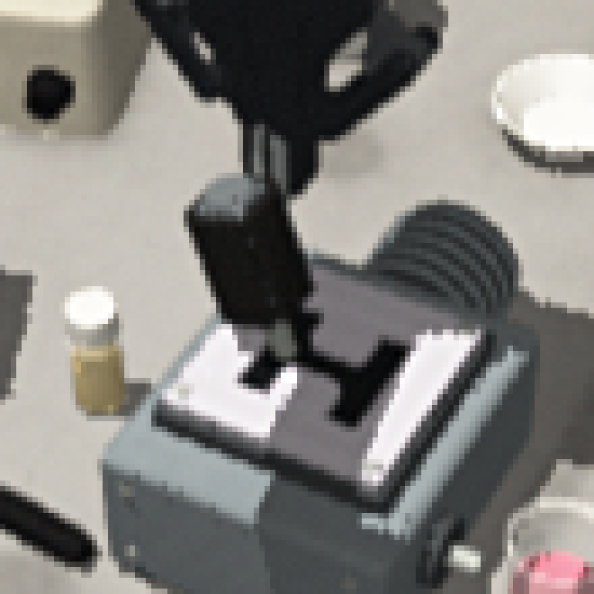

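The fingers now touch the handle's far side, with the dome at crop (235,200), i.e. image (308.5,157). I'll check where the rod crosses the plate.

Run:
```python
from h import *
s=r.snapshot("scene");f=lambda p:((proj(s,p)-[265,120])*5.4).round(0)
for sh in(-.03,0,.03,.06):print(sh,"rod@plate",f(lever(-.335,sh,64)),"handle foot",f(lever(-.335,sh,80)),"dome",f(lever(-.335,sh,138)), "L edge top",f(lever(-.335,sh,132,(-12,17))),f(lever(-.335,sh,132,(-17,12))))
for p in((0,0),(-27.5,20),(27.5,-20),(-27.5,-20),(-48,48),(-48,-48)):print(p,f(G+RD@np.array([*p,90])))
```

```text
-0.03 rod@plate [273. 347.] handle foot [261. 317.] dome [213. 202.] L edge top [167. 231.] [171. 240.]
0 rod@plate [276. 344.] handle foot [264. 313.] dome [218. 195.] L edge top [172. 224.] [176. 232.]
0.03 rod@plate [278. 341.] handle foot [266. 309.] dome [223. 189.] L edge top [177. 217.] [180. 225.]
0.06 rod@plate [280. 338.] handle foot [269. 306.] dome [228. 183.] L edge top [182. 211.] [185. 218.]
(0, 0) [322. 362.]
(-27.5, 20) [245. 389.]
(27.5, -20) [397. 335.]
(-27.5, -20) [334. 423.]
(-48, 48) [158. 398.]
(-48, -48) [375. 483.]
```

To row units: 3 mm is 0.0038, 2 mm is 0.0025.

```bash
echo '[0,0,0,0.0025,0,0,0,0,0,0,0.0038,0,0,0,0,0,0,0.0038,0,0,0,0,0,0,0.0038,0,0,0]' | python3 steer.py;  python3 -c "
from h import *
go(28,38,140)
b=r.snapshot('scene')['pixels'][120:230,265:375]
cv2.imwrite('pics/d3.png',cv2.resize(b,None,fx=5.4,fy=5.4,interpolation=3))
a=cv2.imread('pics/scene0.png')
for im in (a,r.snapshot('scene')['pixels']):
  g=im[:,:,:].max(2)
  # left silhouette edge of the handle, rows 158..170
  print([int(np.argmax(g[v,292:330]<70))+292 for v in range(156,176,3)], [int(np.argmax(g[140:190,u]<110))+140 for u in range(302,312,2)])
"
```

```text
time: 3.88
tool_pos: [576.8, 252.7, 140.2]
tcp_rot: [-180.0, -0.0, -167.2]
ft_force: [0.5, 1.5, 1.0]
finger_gap: -0.1
grip_force: 0.8
rot [-0. -0.  0.] d [2.3 0.6 0.2] drive now [ 30.3  37.4 140.2] F [0.8 1.3 1. ]
[302, 301, 302, 303, 304, 305, 306] [156, 155, 157, 157, 158]
[313, 300, 299, 301, 302, 303, 304] [159, 160, 160, 140, 140]
```

View pics/d3.png

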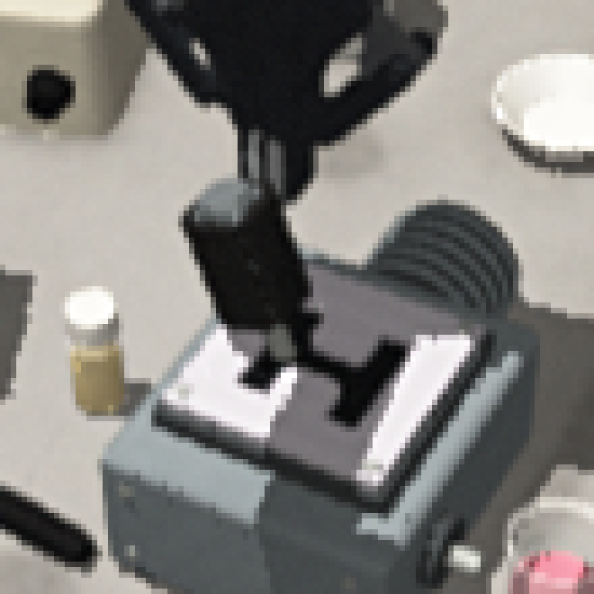

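The lever moved back about 0.08 in all, and its dome is now at crop (235,205), so it should be in line with the channel. I'll back the fingers off and go round to the left side.

To row units: 56 mm is 0.07, 54 mm is 0.0675.

```bash
echo '[0,0,0,-0.015,0,0,0,0,0,0,-0.03,0,0,0,0,0,0,-0.03,0.035,0,0,0,0,0,-0.03,0.07,0,0,0,0,0,-0.005,0.07,0,0,0,0,0,0.02,0.07,0,0,0,0,0,0.0375,0.0675,0,0,0,0,0,0.0375,0.0675,0,0]' | python3 steer.py;  python3 -c "
from h import *
go(0,75,138)"
```

```text
time: 4.97
tool_pos: [535.6, 298.7, 140.1]
tcp_rot: [-180.0, -0.0, -167.2]
ft_force: [-1.2, -0.4, 0.5]
finger_gap: 0.1
grip_force: 0.0
rot [-0. -0.  0.] d [  0.3 -16.4   2.1] drive now [  0.3  91.4 140.1] F [-1.2 -0.1  0.5]
```

```bash
echo '[0,0,0,0,-0.0125,0.0025,0,0,0,0,0,-0.0225,0.0025,0,0,0,0,0,-0.0288,0.0025,0,0,0,0,0,-0.035,0.0025,0,0,0,0,0,-0.0413,0.0025,0,0,0,0,0,-0.0475,0.0025,0,0,0,0,0,-0.0475,0.0025,0]' | python3 steer.py;  python3 -c "
from h import *
go(0,53,138)
b=r.snapshot('scene')['pixels'][120:230,265:375]
cv2.imwrite('pics/d4.png',cv2.resize(b,None,fx=5.4,fy=5.4,interpolation=3))"
```

```text
time: 5.85
tool_pos: [544.1, 261.0, 138.1]
tcp_rot: [-180.0, -0.0, -167.2]
ft_force: [0.6, 1.6, 0.7]
finger_gap: 0.1
grip_force: 0.7
rot [-0. -0. -0.] d [0.3 0.2 0.1] drive now [  0.3  52.8 138.1] F [1.  1.4 0.7]
```

View pics/d4.png

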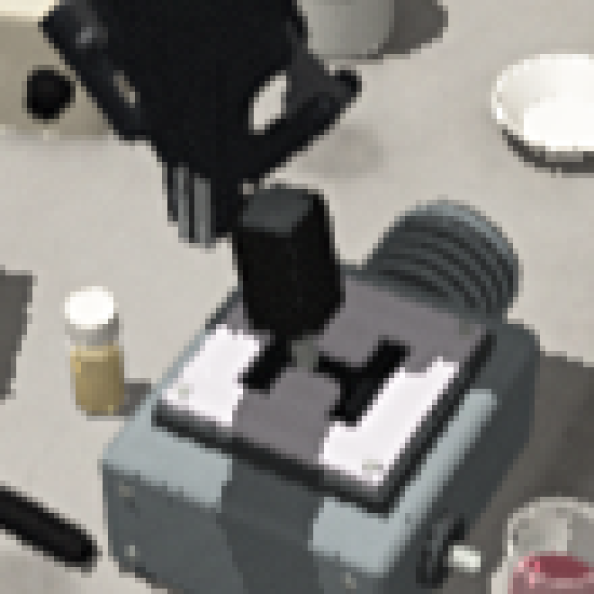

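The lever is travelling right in the channel, with the handle nearly upright at crop (285,260) and the force low. I'll continue to the right-hand end.

To row units: -47 mm is -0.0588, -42 mm is -0.0525.

```bash
echo '[0,0,0,0,-0.0088,0,0,0,0,0,0,-0.0175,0,0,0,0,0,0,-0.0263,0,0,0,0,0,0,-0.035,0,0,0,0,0,0,-0.0438,0,0,0,0,0,0,-0.0525,0,0,0,0,0,0,-0.0588,0,0,0,0,0,0,-0.0588,0,0]' | python3 steer.py;  python3 -c "
from h import *
go(0,0,138)"; echo '[0,0,0,0,-0.0038,0,0,0,0,0,0,-0.0063,0,0,0,0,0,0,-0.0088,0,0,0,0,0,0,-0.0088,0,0]' | python3 steer.py;  python3 -c "
from h import *
go(0,0,138)
b=r.snapshot('scene')['pixels'][120:230,265:375]
cv2.imwrite('pics/d5.png',cv2.resize(b,None,fx=5.4,fy=5.4,interpolation=3))"
```

```text
time: 6.9
tool_pos: [554.5, 215.2, 138.0]
tcp_rot: [-180.0, -0.0, -167.2]
ft_force: [-0.4, 0.2, 0.4]
finger_gap: -0.4
grip_force: 0.1
rot [-0. -0. -0.] d [ 0.3 -5.7  0. ] drive now [  0.3   5.7 138. ] F [-0.4  0.3  0.4]
time: 7.4
tool_pos: [556.0, 208.8, 138.2]
tcp_rot: [-180.0, -0.0, -167.2]
ft_force: [-0.2, -0.2, -0.5]
finger_gap: 0.1
grip_force: 0.5
rot [-0. -0.  0.] d [0.3 0.8 0.2] drive now [  0.3  -0.8 138.2] F [-0.2 -0.2 -0.5]
```

View pics/d5.png

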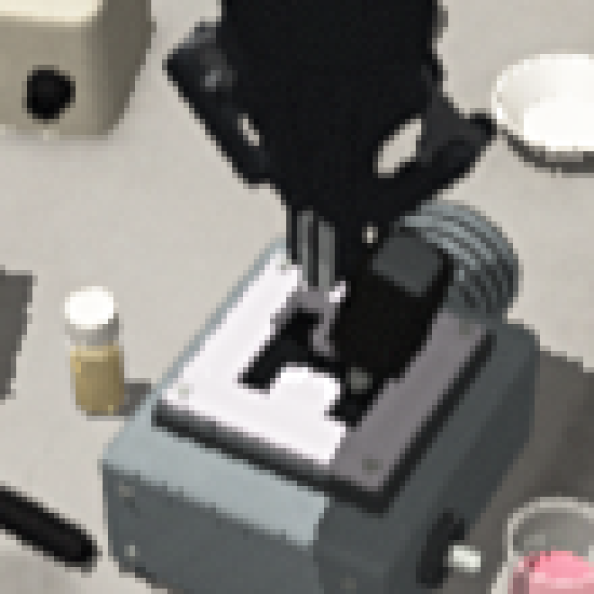

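The lever now leans right, with its dome at crop (410,260) and the rod near the right slot line at (360,382). I'll press on gently until the channel end stops it.

```bash
echo '[0,0,0,0,-0.0013,0,0,0,0,0,0,-0.0025,0,0]' | python3 steer.py; echo '[0,0,0,0,-0.0013,0,0,0,0,0,0,-0.0025,0,0]' | python3 steer.py;echo '[0,0,0,0,-0.0013,0,0,0,0,0,0,-0.0019,0,0]' | python3 steer.py; python3 -c "
from h import *
go(0,0,138)
s=r.snapshot('scene');f=lambda p:((proj(s,p)-[265,120])*5.4).round(0)
for a in(.25,.3,.335,.355):print(a,'dome',f(lever(a,0,138)),'rod',f(lever(a,0,64)))
"
```

```text
time: 7.7
tool_pos: [556.5, 207.1, 138.3]
tcp_rot: [180.0, -0.0, -167.2]
ft_force: [-0.8, 1.8, -1.2]
finger_gap: 0.0
grip_force: 0.7
time: 7.95
tool_pos: [557.0, 205.0, 138.3]
tcp_rot: [180.0, 0.0, -167.2]
ft_force: [-0.3, 1.9, -0.7]
finger_gap: 0.1
grip_force: 0.7
time: 8.2
tool_pos: [557.3, 203.6, 138.3]
tcp_rot: [-180.0, 0.0, -167.2]
ft_force: [-0.9, 1.4, -0.3]
finger_gap: -0.2
grip_force: 0.7
rot [-0.  0.  0.] d [0.5 6.2 0.3] drive now [  0.5  -6.2 138.3] F [-0.6  1.5 -0.3]
0.25 dome [403. 254.] rod [357. 371.]
0.3 dome [419. 264.] rod [364. 376.]
0.335 dome [430. 270.] rod [368. 379.]
0.355 dome [436. 275.] rod [371. 380.]
```

To row units: -2 mm is -0.0025, -1 mm is -0.0013.

```bash
echo '[0,0,0,0,-0.0013,0,0,0,0,0,0,-0.0025,0,0]' | python3 steer.py; echo '[0,0,0,0,-0.0013,0,0,0,0,0,0,-0.0019,0,0]' | python3 steer.py;echo '[0,0,0,0,-0.0013,0,0,0,0,0,0,-0.0019,0,0]' | python3 steer.py; python3 -c "
from h import *
go(0,0,138)
a=r.snapshot('wrist')['pixels']
b=r.snapshot('scene')['pixels'][120:230,265:375]
cv2.imwrite('pics/d6.png',cv2.resize(b,None,fx=5.4,fy=5.4,interpolation=3))"
```

```text
time: 8.5
tool_pos: [557.8, 201.6, 138.3]
tcp_rot: [180.0, 0.0, -167.2]
ft_force: [-0.5, 1.2, -1.2]
finger_gap: 0.1
grip_force: 0.7
time: 8.75
tool_pos: [558.1, 200.1, 138.3]
tcp_rot: [-180.0, -0.0, -167.2]
ft_force: [-0.5, 1.3, -0.9]
finger_gap: -0.1
grip_force: 0.6
time: 9.0
tool_pos: [558.4, 198.7, 138.3]
tcp_rot: [180.0, 0.0, -167.2]
ft_force: [-0.8, 2.0, -0.5]
finger_gap: 0.4
grip_force: 0.6
rot [0. 0. 0.] d [ 0.5 11.2  0.3] drive now [  0.5 -11.2 138.3] F [-0.4  2.1 -0.5]
```

To row units: -1.5 mm is -0.0019, -1 mm is -0.0013.

```bash
echo '[0,0,0,0,-0.0013,0,0,0,0,0,0,-0.0019,0,0]' | python3 steer.py; echo '[0,0,0,0,-0.0013,0,0,0,0,0,0,-0.0019,0,0]' | python3 steer.py
python3 - <<'E'
from h import *
s=r.snapshot('scene');g=s['pixels'].astype(int)
p5=cv2.imread('pics/d5.png')
# dome mask: mid-grey blob bounded by black handle, near crop (410,260)
for name,im in(("d5",cv2.resize(p5,(110,110),interpolation=cv2.INTER_AREA).astype(int)),("now",g[120:230,265:375])):
    v=im.max(2)
    print(name);print(v[40:62:2,62:92:2])
E
```

```text
time: 9.35
tool_pos: [558.7, 197.2, 138.3]
tcp_rot: [-180.0, -0.0, -167.2]
ft_force: [-0.0, 2.7, -0.9]
finger_gap: 0.2
grip_force: 0.6
time: 9.6
tool_pos: [559.0, 196.1, 138.2]
tcp_rot: [180.0, -0.0, -167.2]
ft_force: [-1.2, 3.2, -1.4]
finger_gap: 0.1
grip_force: 1.5
d5
[[ 22  20  21  25  22  24  69 134 145 126 101 107 143 121 164]
 [ 26  23  22 126  22  35  32  52  95  99 132 158 104 114 127]
 [ 29  22  18 144  21  59  63  60  71 117 144  93 130 127  91]
 [ 29  20  21  15  50  67  66  65  63  47  71 145 111 109 116]
 [ 26  23  18  30  69  66  66  67  65  65  23  65 118 101  98]
 [ 24  19  16  24  53  69  69  68  67  51  14  83  77  71  50]
 [ 93  41  17  18  19  29  60  73  62  21  17  70  77  49  76]
 [243  39  16  18  19  16  19  43  34  15  34  80  46  79  58]
 [ 92   7  18  18  21  18  18  18  17  16  72  75  61  62  50]
 [ 38  19  19  19  19  20  21  16  16  51 119  97  80  77  66]
 [ 16  19  19  18  18  19  18  17  12 114 122 117  96 109  80]]
now
[[ 29  23  21  23  21  22  23  24  22  20  32  61 149 123 168]
 [105  24  24  22  21  21  21  23  24  50 116 165 105 113 131]
 [100  44  94  25  24  21  73  19  79 121 148  90 131 130  90]
 [121  43 101  24  22  21 141  17  47  40  71 143 113 110 118]
 [122  43 100  25  22  21  23  29  66  65  62  48 113  99 104]
 [119  44 102  25  22  17  22  66  66  65  65  65  40  65  79]
 [114  53  99  21  22  18  39  74  68  66  67  65  59  28 116]
 [105  56 110  98  18  18  20  42  73  70  67  66  38  15  75]
 [126 110 223 157  12  19  18  18  26  62  74  55  15  61  61]
 [121 123 131  19  14  19  19  19  19  20  42  21  32  79  69]
 [120 122  52  14  21  18  20  19  18  20  18  17  89 112  80]]
```

To row units: -1 mm is -0.0013.

```bash
echo '[0,0,0,0,-0.0013,0,0,0,0,0,0,-0.0013,0,0]' | python3 steer.py; echo '[0,0,0,0,-0.0013,0,0,0,0,0,0,-0.0013,0,0]' | python3 steer.py; python3 -c "
from h import *
go(0,0,138)"
```

```text
time: 9.9
tool_pos: [559.1, 195.4, 138.2]
tcp_rot: [179.9, -0.0, -167.2]
ft_force: [-1.4, 5.5, -1.3]
finger_gap: -0.0
grip_force: 2.3
time: 10.15
tool_pos: [559.1, 195.0, 138.1]
tcp_rot: [179.9, -0.0, -167.2]
ft_force: [-1.5, 6.6, -1.7]
finger_gap: -0.2
grip_force: 3.3
rot [ 0.1 -0.   0. ] d [ 0.3 14.9  0.1] drive now [  0.3 -14.9 138.1] F [ 0.   6.7 -1.7]
```

The side force rises to 6.7 N without further travel, so the lever is at the channel's right end. Next I'll back off and go round to the near side.

To row units: 52 mm is 0.065, 25 mm is 0.0313.

```bash
echo '[0,0,0,0,0.015,0,0,0,0,0,0,0.03,0,0,0,0,0,0.0313,0.03,0,0,0,0,0,0.065,0.03,0,0,0,0,0,0.065,0,0,0,0,0,0,0.065,-0.0288,0.0025,0,0,0,0,0.065,-0.0288,0.0025,0,0,0,0,0.065,-0.0288,0.0025,0]' | python3 steer.py; python3 -c "
from h import *
go(-35,-38,136)"
```

```text
time: 11.15
tool_pos: [514.0, 160.5, 136.5]
tcp_rot: [180.0, 0.0, -167.2]
ft_force: [-0.0, 0.8, -0.0]
finger_gap: 0.2
grip_force: 0.0
rot [0. 0. 0.] d [-16.4   0.6   0.5] drive now [-51.4 -38.6 136.5] F [ 0.2  0.7 -0. ]
```

To row units: -36 mm is -0.045, -31 mm is -0.0388.

```bash
echo '[0,0,0,-0.01,0,0,0,0,0,0,-0.0188,0,0,0,0,0,0,-0.0263,0,0,0,0,0,0,-0.0325,0,0,0,0,0,0,-0.0388,0,0,0,0,0,0,-0.045,0,0,0,0,0,0,-0.045,0,0,0]' | python3 steer.py; echo '[0,0,0,-0.0063,0,0,0,0,0,0,-0.0125,0,0,0,0,0,0,-0.0188,0,0,0,0,0,0,-0.0188,0,0,0]' | python3 steer.py; python3 -c "
from h import *
go(8,-38,136)"
```

```text
time: 12.02
tool_pos: [549.6, 168.0, 136.3]
tcp_rot: [180.0, 0.0, -167.2]
ft_force: [-0.1, 0.9, 0.6]
finger_gap: 0.1
grip_force: 0.0
time: 12.52
tool_pos: [564.3, 171.4, 136.1]
tcp_rot: [180.0, 0.0, -167.2]
ft_force: [-0.8, 0.5, 0.0]
finger_gap: 0.2
grip_force: 0.0
rot [0. 0. 0.] d [-7.8  1.1  0.1] drive now [  0.2 -39.1 136.1] F [-0.6  0.7  0. ]
```

To row units: -8 mm is -0.01, -6 mm is -0.0075.

```bash
echo '[0,0,0,-0.0038,0,0,0,0,0,0,-0.0075,0,0,0,0,0,0,-0.01,0,0,0]' | python3 steer.py; echo '[0,0,0,-0.0013,0,0,0,0,0,0,-0.0025,0,0,0]' | python3 steer.py; echo '[0,0,0,-0.0013,0,0,0,0,0,0,-0.0025,0,0,0]' | python3 steer.py;python3 - <<'E'
from h import *
go(8,-38,136)
s=r.snapshot('scene');b=s['pixels'][120:230,265:375]
cv2.imwrite('pics/e1.png',cv2.resize(b,None,fx=5.4,fy=5.4,interpolation=3))
f=lambda p:((proj(s,p)-[265,120])*5.4).round(0)
for sh in(0,.2,.25,.3,.335,.35):print(sh,'dome',f(lever(.335,sh,138)),'rod',f(lever(.335,sh,64)))
print(b.max(2)[30:60:2,64:106:2])
E
```

```text
time: 12.9
tool_pos: [571.1, 173.0, 135.8]
tcp_rot: [180.0, -0.1, -167.2]
ft_force: [-3.3, -0.4, -1.0]
finger_gap: 0.1
grip_force: 1.5
time: 13.15
tool_pos: [573.4, 173.4, 136.2]
tcp_rot: [-180.0, -0.0, -167.2]
ft_force: [-2.9, -0.1, -0.9]
finger_gap: -0.1
grip_force: 1.3
time: 13.4
tool_pos: [575.4, 173.9, 136.4]
tcp_rot: [-180.0, 0.0, -167.2]
ft_force: [-2.6, -0.9, -0.9]
finger_gap: 0.1
grip_force: 1.3
rot [-0.  0.  0.] d [3.5 1.2 0.4] drive now [ 11.5 -39.2 136.4] F [-2.7 -0.3 -0.9]
0 dome [430. 270.] rod [368. 379.]
0.2 dome [459. 231.] rod [382. 360.]
0.25 dome [465. 223.] rod [385. 356.]
0.3 dome [470. 216.] rod [387. 353.]
0.335 dome [474. 211.] rod [389. 350.]
0.35 dome [476. 209.] rod [390. 349.]
[[ 30  54  23  26  23  24  20  21  25  22  23  20  20  76 166 201 195  53
   52  40  26]
 [ 26  33  35  26  22  23  20  23  22  22  24  25  15 190 206 201  74  39
   43  23  29]
 [ 20  33  33  26  21  24  20  22  22  23  23  20  24 216 164  31  16  23
   25  24  28]
 [ 82  20  33  23  23  20  25  24  21  25  24  22  22  35  21  21  22  23
   24  20  23]
 [202 159 201 118  18  24  23
[... 250 characters left out ...]
7 154  62  52 102  44  37  22  25  20  24  22  26  22 175 207
  202 202 202]
 [205 208 190 120  63  50 121  59  98  21  25  23  21  41  38  16 193 202
  200 199 199]
 [183 189 132 125  78  57 109  70  97  23  21  25  18  19  18  37 191 201
  200 198 197]
 [186 168 138 104  51  69  97  80  91  21  21  23  21  16  19  62 152 203
  200 198 195]
 [244 232 213 186 115  78  92  78  90  21  23  21  18  18  49  53 178 205
  203 200 198]
 [240 241 244 252  22  77  93  98  87  20  21  17  18  55  58  58 195 205
  201 197 201]
 [242 242 246  91   7  28  53 104  92  26  20  13  42  57  58 111 208 203
  201 199 200]
 [242 243 250 101  13  19  18  20  30  18  16  25 168 146  99 212 205 205
  201 200 199]]
```

To row units: -2 mm is -0.0025, -1 mm is -0.0013.

```bash
echo '[0,0,0,-0.0013,0,0,0,0,0,0,-0.0025,0,0,0]' | python3 steer.py; echo '[0,0,0,-0.0013,0,0,0,0,0,0,-0.0025,0,0,0]' | python3 steer.py;echo '[0,0,0,-0.0013,0,0,0,0,0,0,-0.0025,0,0,0]' | python3 steer.py; python3 -c "
from h import *
go(8,-38,136)"
```

```text
time: 13.7
tool_pos: [577.0, 174.3, 136.2]
tcp_rot: [-180.0, -0.0, -167.2]
ft_force: [-5.6, -1.4, -0.5]
finger_gap: 0.2
grip_force: 2.5
time: 13.95
tool_pos: [578.1, 174.5, 135.9]
tcp_rot: [-180.0, -0.2, -167.2]
ft_force: [-9.2, -2.7, 1.7]
finger_gap: 0.2
grip_force: 5.3
time: 14.2
tool_pos: [578.8, 174.7, 135.6]
tcp_rot: [-180.0, -0.3, -167.2]
ft_force: [-16.0, -4.2, 5.3]
finger_gap: 0.1
grip_force: 8.8
rot [-0.  -0.3  0. ] d [ 7.1  1.1 -0.4] drive now [ 15.1 -39.1 135.6] F [-16.6  -0.6   5.3]
```

The force climbs to 16 N with the tip stalled at x ≈ 15 mm, which is where the end stop should be. I'll retreat clear of the lever and check.

To row units: 170 mm is 0.2125, -120 mm is -0.15.

```bash
echo '[0,0,0,0.015,0,0,0,0,0,0,0.0375,0,0,0,0,0,0,0.075,0,0,0,0,0,0,0.0938,0,-0.05,0,0,0,0,0.0938,0,-0.1125,0,0,0,0,0.0938,0.0625,-0.15,0,0,0,0,0.0938,0.1375,-0.15,0,0,0,0,0.0938,0.2125,-0.15,0]' | python3 steer.py; echo '[0,0,0,0,0.075,0,0,0,0,0,0,0.15,0,0,0,0,0,0,0.225,0,0,0,0,0,0,0.225,0,0,0,0,0,0,0.225,0,0]' | python3 steer.py
python3 - <<'E'
from h import *
go(0,0,200)
t=r.snapshot('top')
s=r.snapshot('scene')
k=np.hstack([t['pixels'][110:250,200:400],s['pixels'][110:260,245:400][:140]])
cv2.imwrite('pics/e2.png',cv2.resize(k,None,fx=2.25,fy=2.25,interpolation=3))
for sh in(.2,.3,.335,.35):print(sh,((proj(t,lever(.335,sh,138))-[200,110])*2.25).round(),((proj(s,lever(.335,sh,138))-[245,110])*2.25+[450,0]).round())
E
```

```text
time: 15.2
tool_pos: [470.9, 326.3, 258.2]
tcp_rot: [179.9, 0.3, -167.2]
ft_force: [0.4, -0.6, -0.2]
finger_gap: 0.1
grip_force: 0.0
time: 15.82
tool_pos: [430.6, 500.1, 256.5]
tcp_rot: [180.0, 0.1, -167.1]
ft_force: [-0.1, -0.3, 0.4]
finger_gap: -0.1
grip_force: 0.0
rot [0.  0.1 0.1] d [ -57.  -311.1   56.6] drive now [-57.4 311.  256.5] F [-0.2 -0.3  0.4]
0.2 [257.  86.] [686. 119.]
0.3 [252.  73.] [691. 112.]
0.335 [250.  68.] [693. 110.]
0.35 [250.  67.] [693. 110.]
```

View pics/e2.png

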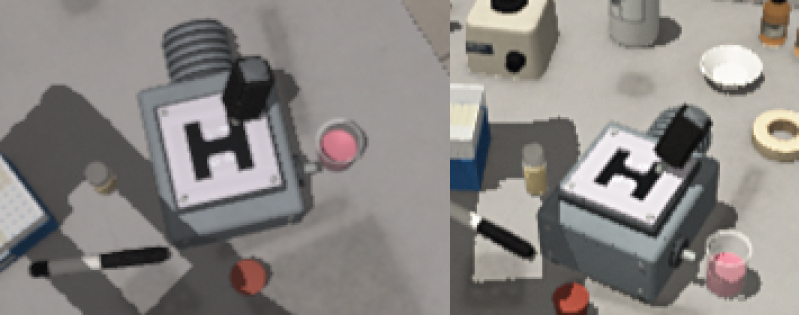

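The dome is at (257,70) in the top crop and (695,112) in the scene crop, matching shift ≈ 0.33 in the far right slot. The vial, stopper, beaker and marker have not moved, so I'm handing in.

```bash
python3 -c "
from bench import r
print(r.hand_in())"
```

```text
the job is handed in; nothing more can be done
None
```

The drive is in third gear: pushed with shut fingertips only, the lever is fully home in the far right slot, the arm is clear, the loose items look undisturbed in the last pictures, and I handed in at about 16 s; no verdict was returned.

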